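# Set the rest's tilt and lean the fallen display board back on it

## Task

The bracelet display board has fallen on its face in front of its tilting rest. Turn the rest's tilt knob until the pointer is at the zero mark, and set the board up again: lower edge on the table close in front of the rest's toe, square to the rest and in the middle of it, leaning back on the backrest with its pegs to the front. Do not shift or knock over the other things on the bench.

Things in the scene. Friction and masses are not known exactly. Their poses are not given: they have to be found in the camera images.
- board: wooden board 140 wide (y) x 130 high (z) x 12 mm (x), 0.2-0.4 kg. Origin: middle of its lower edge, mid-thickness; z up the board, -x the felt face. Two pegs, 14 mm diameter, 36 long, stick out to -x at z 105, y +-50 mm. It starts face down: lower edge on the table towards the rest, propped on its peg tips, plane 20 degrees to the table, top edge's underside 45 mm high
- board_top (a point): middle of the board's top edge, 130 mm up the board from its origin
- peg_tips (a point): point midway between the two peg tips, at board x = -42, z = 105 mm
- rest: fixed rest. Origin: middle of its toe (front lower edge of its wooden base) on the table; -x is its front, z up. Base: x 0 to 100, 120 wide, 14 mm high; its front stops the board's lower edge. Backrest panel 100 wide x 90 x 8 mm, hinged at x 6, z 14 mm, leans to +x, 20 degrees off vertical at zero. Knob housing 90 x 90 x 40 mm high, centre x 20, y -185; 14 mm high bar joins it
- knob_grip (a point): on the knob's vertical axis, 65 mm above the table, mid-height of its bar grip. The knob: disc of radius 32, 10 mm high, on it a bar 50 long x 14 wide x 26 mm high (top 76 mm above the table) with a white pointer line on the end that points
- tilt_knob (a joint): angle of the tilt knob (rad): 0 with its pointer at the zero mark (long thick white tick at the rest's front, -x), the bar then along the rest's x; grows clockwise from above. Range -1.6 to 1.6. Stiff, stays where left. Each rad leans the backrest 0.25 rad farther back
- spool: black thread spool standing up, radius 24, height 60 mm; origin at the centre of its foot. Leave alone
- bangle: marble-white bangle lying flat, outer radius 37, height 14 mm; origin at the centre of its underside. Leave alone
- ring_box: small red gift box, 55 x 55 x 42 mm high; origin under its centre. Leave alone
- jar: closed amber jar, radius 30, height 75 mm; origin at the centre of its foot. Leave alone
- calculator: pocket calculator lying flat, 135 (x) x 82 (y) x 20 mm; origin under its centre. Leave alone
- stone: domed stone, radius 43, height 47 mm; origin under its centre. Leave alone
There are look-alikes about, which are no part of the job. What is meant by the board is not green or pink, and is the larger of those in its own colour.

How it is judged:
By the outcome, as a careful person would: the job done as asked, in the order asked, and still so for the second after the job is handed in, with the robot touching nothing.
It also fails if it takes over 72 s, if anything falls off the work surface, if the arm or the gripper's body presses on something with over 40 N, if the wrist force passes 120 N, or if a joint passes its speed limit or range.

## Robot

A 6-joint arm with a two-finger parallel gripper is mounted at the origin on the work surface. World frame = base frame: x ahead of the robot, y to its left, z up, the work surface at z = 0. Lengths are in m, angles in rad, forces in N, time in s.
With the tool pointing down it reaches from about 0.275 to 0.725 m from the base axis. Payload 5.6 kg.
Tool frame: the origin (TCP) lies where the fingers leave the gripper's body, on its centre line; the fingertips stand 73 mm ahead of it and the grasp point (between the pads) lies 54 mm ahead of it; z points along the fingers, y is the line along which they close (so a half turn about z gives the same grasp; the last joint's range is limited). The gripper opens to 85 mm and grips with 20 to 120 N. Pads are 22 mm wide; open, the fingers measure 114 mm over their backs; the gripper's body (76 mm by 85 mm) begins 54 mm behind the grasp point. The pads swing forward as they close: fully open they stand 13 mm farther back than shut.
Start: joints at [-1.046, 0.255, 0.108, 0, -1.424, -0.285], TCP at [0.131, -0.534, 0.304] pointing down, gripper open.
Joint ranges: [-2.95, 2.95], [-1.21, 1.97], [-1.09, 1.5], [-2.87, 1.71], [-2.94, -0.07], [-3.05, 3.05]. Speed limits (rad/s): [2.57, 2.57, 3.14, 3.14, 3.14, 3.14].

## Interface

Orientations are given as a 3x3 rotation matrix whose columns are the frame's x, y, z axes.
In Python, from station import * gives the robot as it stands. The module is installed in compiled form; this text tells all that it offers.
- The arm moves only by the tool send_rows, never from a script. Its arguments are lists of equal length, an entry for each row: "travel": the shift along the tool's x, y, z in units of 750 mm (1.0 is 750 mm), a list of three; "angular": the turn, a rotation vector about the tool's x, y, z in units of 180 degrees (1.0 is 180 degrees), a list of three; "hand": the opening, from -1 (shut) to 1 (fully open). A call has 1 to 12 rows; each row is the pose to reach, as a shift and turn from the pose commanded when the call began, along the tool's axes at that moment, turning the shorter way round; what a row does not reach only later rows make up. A row lasts 1/12 s, in which the tool goes at most 41.7 mm and 7.16 degrees, less where a joint would pass 70% of its speed; a pose out of reach is approached as far as the arm can. A call with a number of a shift or a turn outside -1 to 1 is refused whole. A call with a gripper value outside its range is refused whole. The fingers move at their own pace and stop on an object; the grip force is fixed at half the most. Time passes only in rows, so rows that repeat a pose let the fingers close. It gives the time, the measured TCP pose, the force, the opening and the grip force at its end, in the units of the state.
- get_obs(): the state, without advancing time (a new reading comes with each control period).
- get_image(name): name is "scene" or "top"; returns a dict with "pixels" (384x512x3 uint8, red, green, blue), "range_z" (384x512 float32, m along the optical axis (not along the pixel's ray), 0 where there is no reading), "fovy" (degrees; the focal length in pixels is half the picture's height over the tangent of half this angle, whatever the lens; pixels are square), "cx", "cy" (the principal point, pixels), "eye" and "orientation" of the camera in the world. Camera axes: x right, y up, looking along -z (the intrinsics and any distortion apply to the point x, -y, -z); pixel columns grow to the right and rows downward; lengths in m; the calibration is good to about 2 mm. A picture is of the moment at which its call begins.
- hand_in(): hands the job in; it is judged then, once.
The state is a dict: "time_s": time; "joints": joint angles; "qvel": joint speeds; "joint_torque": joint torques, N m; "ee_pos": TCP position; "tool_rot": TCP orientation; "force": force on the tool from outside, world axes, zero at the start; "torque": the same for the moment, N m; "width": opening from 0.0 (shut) to 1.0 (fully open); "finger_force": force on a finger pad.
Only numpy, scipy, OpenCV 4.12 (cv2) and the standard library are available. Lean on these libraries where they do the work, as an engineer would, in place of code of your own. Each camera call takes 0.05 s, during which the arm holds its last target. There are 200 camera calls.

## Working session

There is one attempt and no reset: what is moved stays moved. The work goes in short steps, Python scripts to look and compute and a tool call to move; the robot and the scene stay as the last step left them, time stands still between calls to the robot, and variables do not carry over. Pictures are saved under pics/ and viewed, at most 10 in all, crops included, and the job is handed in when it is done.

Besides the shell and the picture viewer there is one more tool, called after "Request:" by a JSON object that holds its "op" and its "data", one argument or row to a line. send_rows: Moves the arm, as the interface text tells. Its arguments: {"type":"object","properties":{"travel":{"type":"array","items":{"type":"array","items":{"type":"number","minimum":-1,"maximum":1}}},"angular":{"type":"array","items":{"type":"array","items":{"type":"number","minimum":-1,"maximum":1}}},"hand":{"type":"array","items":{"type":"number"}}},"required":["travel","angular","hand"]}

```bash
mkdir -p pics
cat > h.py <<'E'
from station import *
import numpy as np, cv2
def pts(im):
    r=im["range_z"]; h,w=r.shape; f=h/2/np.tan(np.radians(im["fovy"])/2)
    u,v=np.meshgrid(np.arange(w),np.arange(h))
    p=np.stack([(u-im["cx"])/f*r,-(v-im["cy"])/f*r,-r],-1)
    P=p@np.array(im["orientation"]).T+np.array(im["eye"]); P[r==0]=np.nan
    return P
def save(im,n,crop=None,s=1):
    a=im["pixels"][...,::-1]
    if crop: x0,y0,x1,y1=crop; a=a[y0:y1,x0:x1]
    cv2.imwrite("pics/"+n,cv2.resize(a,None,fx=s,fy=s,interpolation=cv2.INTER_CUBIC))
E
python3 - <<'E'
from h import *
for n in("scene","top"):
    im=get_image(n); save(im,n+"0.png",s=1.5)
    print(n,im["fovy"],im["cx"],im["cy"],im["eye"],np.round(im["orientation"],3).tolist(),[k for k in im])
    np.savez(n+"0.npz",P=pts(im),I=im["pixels"])
o=get_obs(); print({k:np.round(v,3).tolist() for k,v in o.items()})
E
```

```text
scene 51.05366513177627 250.36712292970242 193.3524601813548 [1.10026548 0.39376771 0.95325229] [[-0.524, -0.688, 0.502], [0.852, -0.428, 0.302], [0.007, 0.586, 0.81]] ['pixels', 'range_z', 'fovy', 'cx', 'cy', 'eye', 'orientation']
top 57.805328041896125 257.7617474040525 189.23692975830028 [0.37076815 0.05518848 1.13766391] [[0.013, 0.989, -0.15], [-1.0, 0.014, 0.009], [0.011, 0.149, 0.989]] ['pixels', 'range_z', 'fovy', 'cx', 'cy', 'eye', 'orientation']
{'time_s': 0.1, 'joints': [-1.046, 0.256, 0.107, -0.0, -1.424, -0.285], 'qvel': [0.0, -0.002, 0.003, 0.001, 0.0, -0.0], 'joint_torque': [-0.003, -38.76, 23.848, 5.378, -0.004, 0.0], 'ee_pos': [0.131, -0.534, 0.303], 'tool_rot': [[-0.971, -0.237, -0.0], [-0.237, 0.971, 0.002], [0.0, 0.002, -1.0]], 'force': [0.22, 0.067, 0.402], 'torque': [-0.027, 0.046, -0.042], 'finger_force': 0.0, 'width': 1.003}
```

View pics/scene0.png

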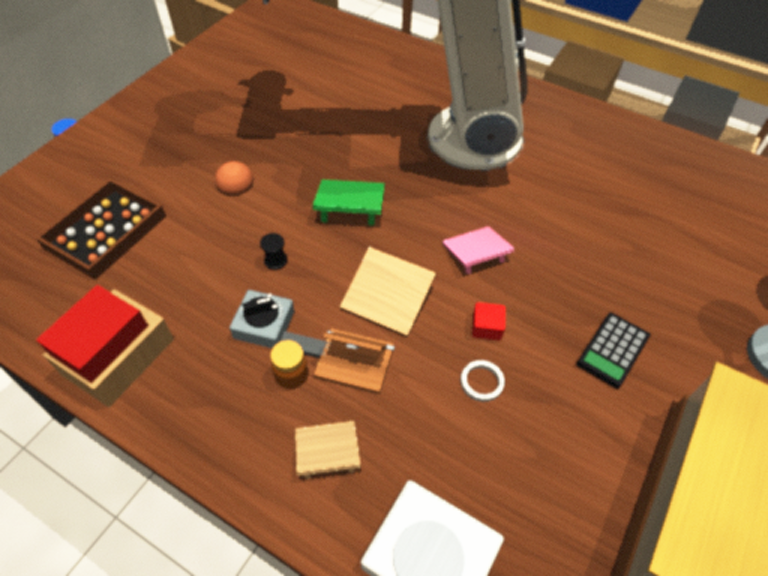

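View pics/top0.png

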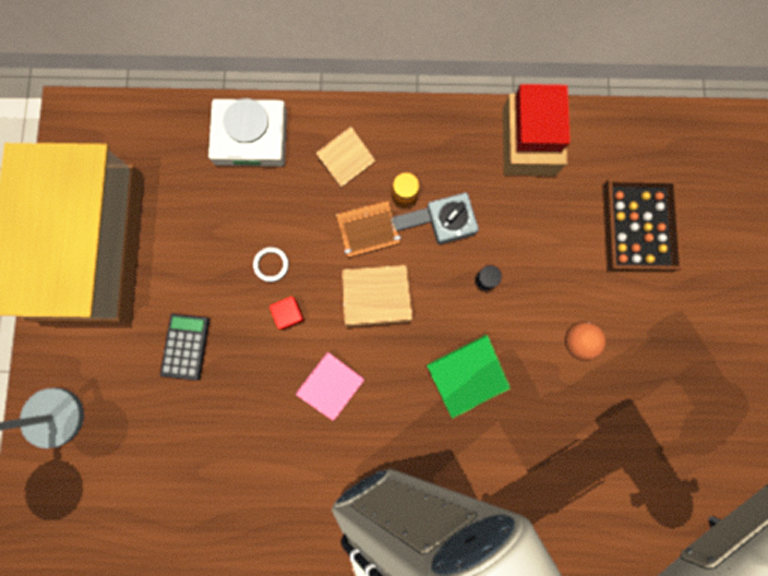

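The board is the larger natural-wood piece at top-view pixel (251,197), with its lower edge towards the rest at (245,152). The knob housing is at (302,145) and the spool at (326,185). Next I'll measure the poses from depth.

Run:
```python
from h import *
out={}
for n in("top","scene"):
    d=np.load(n+"0.npz"); P,I=d["P"],d["I"]; hsv=cv2.cvtColor(I,cv2.COLOR_RGB2HSV); Z=P[...,2]
    H,S,V=cv2.split(hsv)
    def near(x,y,r): return np.hypot(P[...,0]-x,P[...,1]-y)<r
    tb=(Z<0.02)&(np.abs(P[...,0]-.5)<.2)&(np.abs(P[...,1])<.2)&(H<12)&(V<120)
    print(n,"table z med",np.nanmedian(Z[tb]),np.nanstd(Z[tb]))
    # board: light wood
    m=((H>12)&(H<25)&(S>60)&(S<170)&(V>140)&(Z>-.01)&(Z<.08)).astype(np.uint8)
    k,l,st,c=cv2.connectedComponentsWithStats(m)
    for i in range(1,k):
        if st[i,4]>400:
            q=P[l==i]; q=q[~np.isnan(q[:,2])]
            print(" wood",st[i].tolist(),q.mean(0).round(4),"z",np.percentile(q[:,2],[2,98]).round(3))
            A=np.c_[q[:,:2],np.ones(len(q))]; co=np.linalg.lstsq(A,q[:,2],rcond=None)[0]
            print("   plane tilt",np.degrees(np.arctan(np.hypot(*co[:2]))).round(1),"updir",np.degrees(np.arctan2(co[1],co[0])).round(1))
            rc=cv2.minAreaRect(q[:,:2].astype(np.float32)*1000); print("   rect",np.round(cv2.boxPoints(rc),1).tolist(),np.round(rc[1],1))
    # housing : grey-blue
    m=((H>85)&(H<120)&(S>20)&(S<120)&(Z>.03)&(Z<.05)).astype(np.uint8)
    k,l,st,c=cv2.connectedComponentsWithStats(m)
    for i in range(1,k):
        if st[i,4]>100:
            q=P[l==i]; rc=cv2.minAreaRect(q[:,:2].astype(np.float32)*1000)
            print(" housing",st[i].tolist(),np.nanmedian(q[:,2]).round(4),np.round(rc[0],1),np.round(rc[1],1),np.round(rc[2],1),np.round(cv2.boxPoints(rc),1).tolist())
    # white px near housing
    # orange base
    m=((H<16)&(S>170)&(V>150)&(Z>-.01)&(Z<.11)).astype(np.uint8)
    k,l,st,c=cv2.connectedComponentsWithStats(m)
    for i in range(1,k):
        if st[i,4]>100:
            q=P[l==i]; rc=cv2.minAreaRect(q[:,:2].astype(np.float32)*1000)
            print(" orange",st[i].tolist(),np.percentile(q[:,2],[2,50,98]).round(3),q.mean(0).round(3),np.round(cv2.boxPoints(rc),1).tolist())
im=np.load("top0.npz")["I"][...,::-1]; sc=np.load("scene0.npz")["I"][...,::-1]
a=cv2.resize(im[120:230,215:345],None,fx=5,fy=5,interpolation=3); cv2.imwrite("pics/c1.png",a)
b=cv2.resize(sc[180:270,145:280],None,fx=5,fy=5,interpolation=3); cv2.imwrite("pics/c2.png",b)
```

```text
top table z med 0.0014064251127986482 0.005584926980893488
 wood [339, 62, 40, 48, 476] [ 0.8418 -0.2618  0.0676] z [0.002 0.077]
   plane tilt 9.7 updir 114.7
   rect [[797.7000122070312, -217.3000030517578], [798.7000122070312, -367.29998779296875], [960.2999877929688, -366.20001220703125], [959.2999877929688, -216.10000610351562]] [161.6 150.1]
 wood [210, 84, 41, 41, 906] [0.829  0.1412 0.0203] z [-0.003  0.038]
   plane tilt 12.9 updir 54.0
   rect [[761.4000244140625, 152.89999389648438], [830.5, 65.9000015258789], [914.2999877929688, 132.5], [845.2000122070312, 219.5]] [107.1 111.1]
 wood [227, 176, 49, 42, 1724] [0.5154 0.0681 0.0319] z [-0.001  0.055]
   plane tilt 19.9 updir -176.7
   rect [[446.0, 137.89999389648438], [460.6000061035156, -13.800000190734863], [591.0, -1.2000000476837158], [576.4000244140625, 150.5]] [131.  152.4]
 orange [150, 61, 83, 5, 212] [-0.005 -0.     0.005] [ 0.986  0.272 -0.   ] [[975.9000244140625, 425.70001220703125], [978.2000122070312, 140.0], [995.9000244140625, 140.10000610351562], [993.5999755859375, 425.8999938964844]]
 orange [144, 132, 1
[... 12255 characters left out ...]
786.0999755859375, 270.8999938964844]]
 orange [350, 310, 56, 31, 164] [-0.003  0.001  0.005] [0.678 0.506 0.001] [[665.7000122070312, 560.5], [671.5, 425.6000061035156], [688.2999877929688, 426.29998779296875], [682.4000244140625, 561.2000122070312]]
 orange [148, 318, 90, 66, 886] [-0.003  0.001  0.004] [0.95  0.174 0.001] [[931.2000122070312, 23.399999618530273], [959.2999877929688, 22.799999237060547], [964.4000244140625, 279.0], [936.4000244140625, 279.6000061035156]]
 orange [157, 342, 62, 42, 349] [-0.002  0.001  0.004] [0.985 0.177 0.001] [[975.5, 76.4000015258789], [993.2999877929688, 76.0999984741211], [996.0999755859375, 245.3000030517578], [978.2999877929688, 245.60000610351562]]
```

View pics/c1.png

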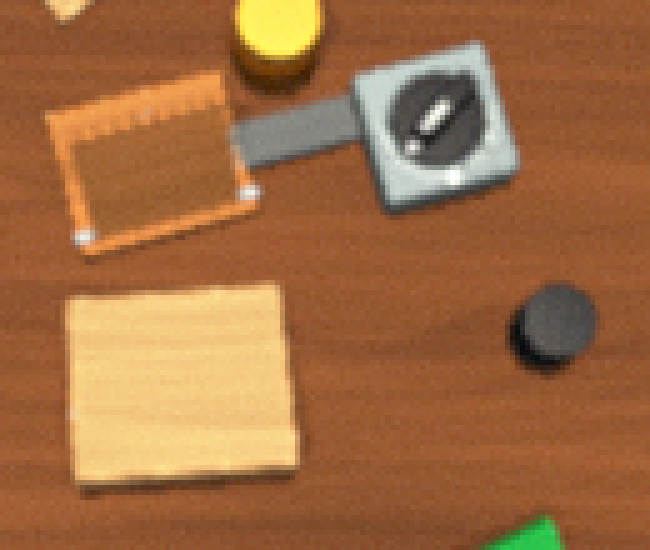

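View pics/c2.png

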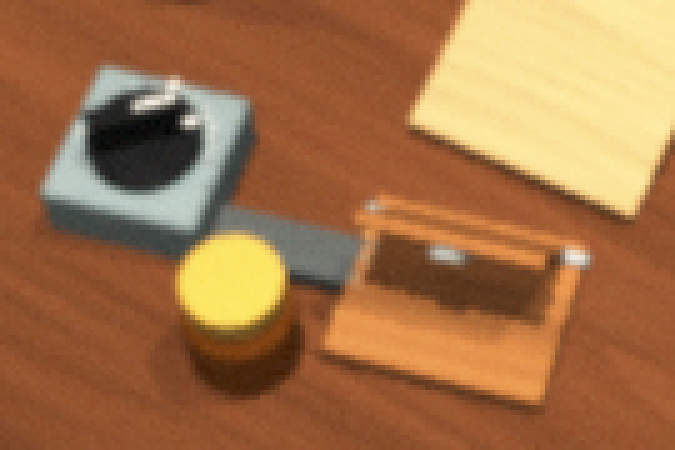

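c1/c2 show the rest yawed about 15°. The pointer end of the knob bar is at c1 (413,147), and the zero tick at c1 (455,177), so the knob stands near +1 rad. The board's top edge points to -x. One more measurement, casting rays onto planes of known height.

```bash
cat >> h.py <<'E'
def ray(im,uv,z):
    f=384/2/np.tan(np.radians(im["fovy"])/2); uv=np.atleast_2d(uv).astype(float)
    d=np.c_[(uv[:,0]-im["cx"])/f,-(uv[:,1]-im["cy"])/f,-np.ones(len(uv))]@np.array(im["orientation"]).T
    e=np.array(im["eye"]); return (e+d*((z-e[2])/d[:,2])[:,None])[:,:2]
def rect(im,mask,z):
    uv=np.argwhere(mask)[:,::-1]; rc=cv2.minAreaRect((ray(im,uv,z)*1000).astype(np.float32))
    return np.round(rc[0],1),np.round(rc[1],1),round(rc[2],1)
def big(m,seed=None):
    k,l,st,c=cv2.connectedComponentsWithStats(m.astype(np.uint8)); return l==1+np.argmax(st[1:,4])
E
python3 - <<'E'
from h import *
box={"top":(215,120,345,230),"scene":(145,170,290,270)}
cc=lambda x,y,n:((x+.5)/5-.5+{"top":215,"scene":145}[n],(y+.5)/5-.5+{"top":120,"scene":180}[n])
R={"top":dict(base=[(85,256),(259,209),(219,73),(46,115)],hous=[(389,213),(520,168),(480,42),(353,78)],disc=[(440,117)],tick=[(455,177)],dot=[(413,147)],bar=[(408,150),(475,88)],jar=[(280,15)],spool=[(560,322)],
     bl=[(66,300),(280,285)],bt=[(78,483),(298,468)]),
   "scene":dict(base=[(545,405),(323,352)],hous=[(41,194),(190,232),(250,100),(101,66)],disc=[(146,137)],dot=[(190,121)],bl=[(410,127),(633,217)])}
zz=dict(base=.014,hous=.04,disc=.05,tick=.04,dot=.05,bar=.076,jar=.075,spool=.06,bl=.0113,bt=.0558)
for n in box:
    im=get_image(n)
    for k,v in R[n].items(): print(n,k,(ray(im,[cc(*p,n) for p in v],zz[k])*1000).round(1).tolist())
    hsv=cv2.cvtColor(im["pixels"],cv2.COLOR_RGB2HSV); H,S,V=cv2.split(hsv)
    x0,y0,x1,y1=box[n]; w=np.zeros(H.shape,bool); w[y0:y1,x0:x1]=1
    blue=w&(H>70)&(H<125)&(S>15)&(V>110)
    if blue.any(): b=big(blue); print(n,"housing40",rect(im,b,.04), b.sum())
    wood=big(w&(H>12)&(H<26)&(S<175)&(V>140)); print(n,"board px",wood.sum())
    org=w&(H<14)&(S>150)&(V>175); print(n,"orange",rect(im,big(org),.014),big(org).sum())
E
```

```text
top base [[600.8, 131.4], [634.2, 17.2], [727.0, 44.8], [696.2, 159.7]]
top hous [[626.8, -66.1], [658.0, -151.4], [742.7, -126.2], [716.8, -42.7]]
top disc [[688.5, -98.1]]
top tick [[651.4, -109.0]]
top dot [[668.2, -80.6]]
top bar [[659.1, -74.2], [700.2, -116.8]]
top jar [[746.6, 7.0]]
top spool [[553.5, -171.5]]
top bl [[571.7, 143.4], [583.8, 2.8]]
top bt [[448.4, 129.5], [459.6, -7.2]]
top housing40 (array([725.4, -91.2]), array([ 7.3, 35.2]), 12.6) 18
top board px 1734
top orange (array([622.5,  76.4]), array([ 10.4, 120.3]), 16.1) 77
scene base [[695.4, 162.2], [730.6, 47.6]]
scene hous [[742.7, -125.5], [719.6, -43.4], [633.9, -67.0], [659.2, -151.6]]
scene disc [[688.4, -95.2]]
scene dot [[667.5, -81.4]]
scene bl [[586.5, 6.4], [571.7, 143.5]]
scene housing40 (array([690.7, -93.3]), array([85.4, 85.3]), 16.0) 306
scene board px 2250
scene orange (array([661.3,  96.2]), array([ 78.4, 119.7]), 4.2) 252
```

Request:
{"op": "send_rows", "data": {
  "travel": [
    [-0.859,0.389,0.133],
    [-0.859,0.389,0.133],
    [-0.859,0.389,0.133],
    [-0.859,0.389,0.133],
    [-0.859,0.389,0.133],
    [-0.859,0.389,0.133],
    [-0.859,0.389,0.133],
    [-0.859,0.389,0.133],
    [-0.859,0.389,0.133],
    [-0.859,0.389,0.133],
    [-0.859,0.389,0.133],
    [-0.859,0.389,0.133]
  ],
  "angular": [
    [0,0,0.309],
    [0,0,0.309],
    [0,0,0.309],
    [0,0,0.309],
    [0,0,0.309],
    [0,0,0.309],
    [0,0,0.309],
    [0,0,0.309],
    [0,0,0.309],
    [0,0,0.309],
    [0,0,0.309],
    [0,0,0.309]
  ],
  "hand": [0.4,0.4,0.4,0.4,0.4,0.4,0.4,0.4,0.4,0.4,0.4,0.4]
}}

```text
time_s: 1.2
ee_pos: [0.4924, -0.2508, 0.2391]
tool_rot: [[-0.745, 0.667, 0.0], [0.667, 0.745, -0.0], [-0.0, 0.0, -1.0]]
force: [0.3, -1.7, 0.7]
width: 0.702
finger_force: 0.0
```

```bash
cat > g.py <<'E'
from h import *
from scipy.spatial.transform import Rotation as Ro
import sys
def go(p,R,off=0.0):
    "units for send_rows to bring TCP to p with rotation R"
    o=get_obs(); R0=np.array(o["tool_rot"]); p0=np.array(o["ee_pos"])
    print("travel",(R0.T@(np.array(p)-p0)/.75).round(3).tolist(),"ang",(Ro.from_matrix(R0.T@R).as_rotvec()/np.pi).round(3).tolist(),"| t",round(o["time_s"],2),"pos",p0.round(4),"F",np.round(o["force"],1),"w",round(o["width"],3),"q",np.round(o["joints"],2))
def down(yaw,pitch=0.0):
    "tool down with tool x at world yaw (deg); pitch about tool x (deg), + swings tool z forward"
    c,s=np.cos(np.radians(yaw)),np.sin(np.radians(yaw))
    x=np.array([c,s,0]); z=np.array([0,0,-1.]); return np.c_[x,np.cross(z,x),z]@Ro.from_euler('x',pitch,degrees=True).as_matrix()
E
python3 -c "
from g import *
go((.688,-.0967,.128),down(138))"
```

```text
travel [-0.057, 0.327, 0.148] ang [0.0, 0.0, 0.001] | t 1.2 pos [ 0.4924 -0.2508  0.2391] F [ 0.3 -1.7  0.7] w 0.702 q [-0.19  0.29 -0.01 -0.   -1.27 -2.11]
```

Request:
{"op": "send_rows", "data": {
  "travel": [
    [-0.057,0.327,0.05],
    [-0.057,0.327,0.05],
    [-0.057,0.327,0.05],
    [-0.057,0.327,0.05],
    [-0.057,0.327,0.05],
    [-0.057,0.327,0.05],
    [-0.057,0.327,0.05],
    [-0.057,0.327,0.08],
    [-0.057,0.327,0.11],
    [-0.057,0.327,0.148],
    [-0.057,0.327,0.148],
    [-0.057,0.327,0.148]
  ],
  "angular": [
    [0,0,0],
    [0,0,0],
    [0,0,0],
    [0,0,0],
    [0,0,0],
    [0,0,0],
    [0,0,0],
    [0,0,0],
    [0,0,0],
    [0,0,0],
    [0,0,0],
    [0,0,0]
  ],
  "hand": [0.4,0.4,0.4,0.4,0.4,0.4,0.4,0.4,0.4,0.4,0.4,0.4]
}}

```text
time_s: 2.2
ee_pos: [0.6857, -0.0985, 0.1268]
tool_rot: [[-0.745, 0.668, -0.004], [0.668, 0.745, -0.0], [0.003, -0.003, -1.0]]
force: [0.8, -0.1, 1.3]
width: 0.7
finger_force: 0.0
```

Request:
{"op": "send_rows", "data": {
  "travel": [
    [0,0,0],
    [0,0,0],
    [0,0,0],
    [0,0,0],
    [0,0,0],
    [0,0,0],
    [0,0,0],
    [0,0,0]
  ],
  "angular": [
    [0,0,0],
    [0,0,0],
    [0,0,0],
    [0,0,0],
    [0,0,0],
    [0,0,0],
    [0,0,0],
    [0,0,0]
  ],
  "hand": [-1,-1,-1,-1,-1,-1,-1,-1]
}}

```text
time_s: 2.87
ee_pos: [0.6876, -0.0982, 0.1304]
tool_rot: [[-0.745, 0.667, 0.003], [0.667, 0.745, -0.0], [-0.003, 0.002, -1.0]]
force: [-0.5, 2.0, 5.7]
width: 0.145
finger_force: 61.6
```

```bash
python3 -c "
from g import *
go((.688,-.0967,.128),down(196.2))"
```

```text
travel [0.001, 0.002, 0.003] ang [0.0, 0.001, -0.323] | t 2.87 pos [ 0.6876 -0.0982  0.1304] F [-0.5  2.   5.7] w 0.145 q [ 0.08  0.63  0.24  0.   -1.18 -2.38]
```

Request:
{"op": "send_rows", "data": {
  "travel": [
    [0,0,0],
    [0,0,0],
    [0,0,0],
    [0,0,0],
    [0,0,0],
    [0,0,0],
    [0,0,0],
    [0,0,0],
    [0,0,0],
    [0,0,0],
    [0,0,0],
    [0,0,0]
  ],
  "angular": [
    [0,0,-0.03],
    [0,0,-0.06],
    [0,0,-0.09],
    [0,0,-0.12],
    [0,0,-0.15],
    [0,0,-0.18],
    [0,0,-0.21],
    [0,0,-0.24],
    [0,0,-0.27],
    [0,0,-0.3],
    [0,0,-0.323],
    [0,0,-0.323]
  ],
  "hand": [-1,-1,-1,-1,-1,-1,-1,-1,-1,-1,-1,-1]
}}

```text
time_s: 3.87
ee_pos: [0.6874, -0.0986, 0.1304]
tool_rot: [[-0.959, -0.284, 0.003], [-0.284, 0.959, -0.001], [-0.003, -0.002, -1.0]]
force: [-0.8, 0.9, 6.2]
width: 0.149
finger_force: 61.5
```

```bash
python3 -c "
from g import *
go((.688,-.0967,.128),down(196.2))"
```

```text
travel [-0.001, 0.002, 0.003] ang [-0.0, 0.001, 0.002] | t 3.87 pos [ 0.6874 -0.0986  0.1304] F [-0.8  0.9  6.2] w 0.149 q [ 0.08  0.63  0.24  0.   -1.18 -1.37]
```

Request:
{"op": "send_rows", "data": {
  "travel": [
    [0,0,0],
    [0,0,0],
    [0,0,0],
    [0,0,-0.05],
    [0,0,-0.1],
    [0,0,-0.15],
    [0.05,0.05,-0.2],
    [0.25,0.283,-0.2],
    [0.25,0.283,-0.2],
    [0.25,0.283,-0.2],
    [0.25,0.283,-0.2],
    [0.25,0.283,-0.2]
  ],
  "angular": [
    [0,0,0],
    [0,0,0],
    [0,0,0],
    [0,0,0],
    [0,0,0],
    [0,0,0],
    [0,0,0],
    [0,0,-0.425],
    [0,0,-0.425],
    [0,0,-0.425],
    [0,0,-0.425],
    [0,0,-0.425]
  ],
  "hand": [0.2,0.2,0.2,0.2,0.2,0.2,0.2,0.2,0.2,0.2,0.2,0.2]
}}

```text
time_s: 4.87
ee_pos: [0.4799, 0.0311, 0.2759]
tool_rot: [[-0.61, -0.792, -0.0], [-0.792, 0.61, 0.0], [0.0, 0.0, -1.0]]
force: [-0.2, 1.3, 1.0]
width: 0.603
finger_force: 0.0
```

Run:
```python
from g import *
go((.40,.05,.25),down(-85,45))
im=get_image("scene"); t=get_image("top")
a=cv2.resize(im["pixels"][180:270,145:280,::-1],(675,450),interpolation=3)
save(t,"k_top.png",(215,110,345,230),5); cv2.imwrite("pics/k.png",cv2.resize(np.hstack([im["pixels"][185:250,140:220],t["pixels"][115:180,275,None].repeat(1,1) if 0 else t["pixels"][115:180,270:350]])[...,::-1],None,fx=5,fy=5,interpolation=3))
```

```text
travel [0.045, 0.1, 0.035] ang [0.238, -0.093, -0.224] | t 4.87 pos [0.4799 0.0311 0.2759] F [-0.2  1.3  1. ] w 0.603 q [ 0.39  0.13 -0.12 -0.   -1.32 -1.05]
```

View pics/k.png

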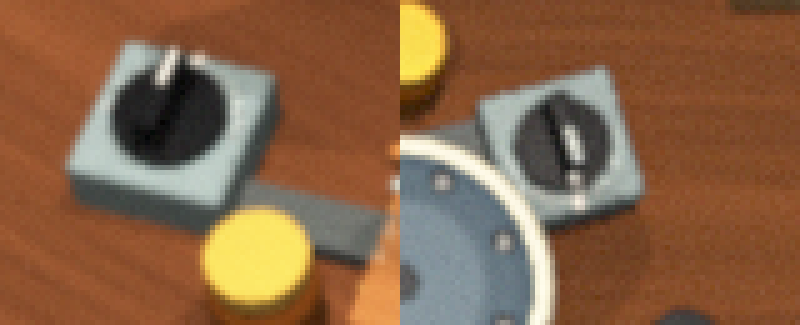

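The pointer at top-crop (573,175) is in line with the tick at (578,203). Next I'll bring the tool pitched forward, above the board's top edge.

Request:
{"op": "send_rows", "data": {
  "travel": [
    [0.045,0.1,0.035],
    [0.045,0.1,0.035],
    [0.045,0.1,0.035],
    [0.045,0.1,0.035],
    [0.045,0.1,0.035],
    [0.045,0.1,0.035],
    [0.045,0.1,0.035],
    [0.045,0.1,0.035],
    [0.045,0.1,0.035],
    [0.045,0.1,0.035],
    [0.045,0.1,0.035],
    [0.045,0.1,0.035]
  ],
  "angular": [
    [0.238,-0.093,-0.224],
    [0.238,-0.093,-0.224],
    [0.238,-0.093,-0.224],
    [0.238,-0.093,-0.224],
    [0.238,-0.093,-0.224],
    [0.238,-0.093,-0.224],
    [0.238,-0.093,-0.224],
    [0.238,-0.093,-0.224],
    [0.238,-0.093,-0.224],
    [0.238,-0.093,-0.224],
    [0.238,-0.093,-0.224],
    [0.238,-0.093,-0.224]
  ],
  "hand": [0.2,0.2,0.2,0.2,0.2,0.2,0.2,0.2,0.2,0.2,0.2,0.2]
}}

```text
time_s: 5.97
ee_pos: [0.408, 0.0487, 0.2667]
tool_rot: [[0.079, -0.721, 0.688], [-0.997, -0.055, 0.057], [-0.003, -0.69, -0.723]]
force: [0.5, -0.5, -0.9]
width: 0.601
finger_force: 0.0
```

Run:
```python
from g import *
go((.36,.05,.13),down(-85,55))
print(np.round(get_obs()["tool_rot"],2).tolist())
t=get_image("top"); 
for n in ("top","scene"):
    im=get_image(n); hsv=cv2.cvtColor(im["pixels"],cv2.COLOR_RGB2HSV)
    P=pts(im); near=np.hypot(P[...,0]-.688,P[...,1]+.097)<.06
    m=near&(hsv[...,2]>205)&(hsv[...,1]<40)
    k,l,st,c=cv2.connectedComponentsWithStats(m.astype(np.uint8))
    for i in range(1,k):
        if st[i,4]>1: print(n,st[i,4],c[i].round(1),np.nanmedian(P[l==i][:,2]).round(3),[(z,(ray(im,c[i],z)*1000).round(1).tolist()) for z in(.04,.05,.076)])
    # panel points
    R=np.array([[.960,-.279],[.279,.960]]); L=(P[...,:2]-[.6167,.0752])@R
    q=(L[...,0]>0)&(L[...,0]<.1)&(np.abs(L[...,1])<.04)&(P[...,2]>.025)&(P[...,2]<.12)
    if q.sum()>20:
        x=L[q][:,0]; z=P[q][:,2]; 
        print("panel",n,q.sum(),np.polyfit(z,x,1), z.min(),z.max(),x.min(),x.max())
```

```text
travel [-0.006, 0.172, 0.088] ang [0.063, -0.001, -0.002] | t 5.97 pos [0.408  0.0487 0.2667] F [ 0.5 -0.5 -0.9] w 0.601 q [ 0.49 -0.38 -1.09  1.1  -0.32 -1.39]
[[0.08, -0.72, 0.69], [-1.0, -0.06, 0.06], [-0.0, -0.69, -0.72]]
top 2 [305.5 131.5] 0.039 [(0.04, [[730.5, -109.3]]), (0.05, [[727.2, -107.8]]), (0.076, [[718.7, -103.9]])]
top 101 [294.9 147.5] 0.039 [(0.04, [[675.9, -74.5]]), (0.05, [[673.1, -73.3]]), (0.076, [[665.9, -70.2]])]
top 9 [304.3 143.2] 0.076 [(0.04, [[690.7, -105.2]]), (0.05, [[687.8, -103.7]]), (0.076, [[680.3, -99.9]])]
top 16 [313.2 145.1] 0.04 [(0.04, [[685.0, -134.3]]), (0.05, [[682.2, -132.6]]), (0.076, [[674.7, -128.1]])]
top 2 [304.5 150. ] 0.048 [(0.04, [[668.0, -105.6]]), (0.05, [[665.3, -104.1]]), (0.076, [[658.3, -100.3]])]
top 6 [310.  151.8] 0.04 [(0.04, [[662.1, -123.4]]), (0.05, [[659.5, -121.8]]), (0.076, [[652.6, -117.6]])]
panel top 394 [3.91282753e-01 6.67663272e-05] 0.02505450134171827 0.1022256908321526 0.008873745656442741 0.04762366399134696
scene 10 [173.  197.5] 0.077 [(0.04, [[659.8, -122.1]]), (0.05, [[664.6, -116.5]]), (0.076, [[677.2, -101.8]])]
scene 4 [179.  196.8] 0.042 [(0.04, [[649.0, -109.6]]), (0.05, [[653.9, -104.1]]), (0.076, [[666.8, -89.7]])]
scene 10 [186.9 204. ] 0.042 [(0.04, [[657.0, -76.2]]), (0.05, [[661.9, -71.1]]), (0.076, [[674.5, -57.7]])]
scene 2 [186.5 209.5] 0.042 [(0.04, [[672.1, -66.2]]), (0.05, [[676.8, -61.2]]), (0.076, [[689.0, -48.1]])]
scene 2 [158.5 216.5] 0.043 [(0.04, [[729.9, -116.4]]), (0.05, [[734.0, -110.8]]), (0.076, [[744.5, -96.3]])]
scene 8 [180.6 220.1] 0.041 [(0.04, [[707.7, -59.0]]), (0.05, [[712.0, -54.0]]), (0.076, [[723.2, -41.1]])]
panel scene 272 [0.28681236 0.01495003] 0.02541515724589849 0.1016963698227662 0.018924659178767372 0.05057889199842519
```

```bash
cat > kin.py <<'E'
from g import *
from scipy.optimize import least_squares
LO=np.array([-2.95,-1.21,-1.09,-2.87,-2.94,-3.05]);HI=np.array([2.95,1.97,1.5,1.71,-.07,3.05])
def fk(q,p):
    a,h,L1,b,L2,T=p[:6]
    R=Ro.from_euler('z',q[0])*Ro.from_euler('y',q[1]); 
    sh=Ro.from_euler('z',q[0]).apply([a,0,h]); el=sh+R.apply([0,0,L1])
    R=R*Ro.from_euler('y',-q[2]); w=el+R.apply([L2,0,b])
    R=R*Ro.from_euler('x',SG[0]*q[3])*Ro.from_euler('y',-q[4]); R=R*Ro.from_euler('x',SG[1]*q[5])
    return w+R.apply([T,0,0]),R.as_matrix()
SG=[1,1]
E
python3 - <<'E'
import kin; from kin import *
S=[([-1.046,.2555,.1075,0,-1.424,-.285],[.131,-.534,.3035],0),([-.19,.29,-.01,0,-1.27,-2.11],[.4924,-.2508,.2391],0),([.08,.63,.24,0,-1.18,-2.38],[.6876,-.0982,.1304],0),([.39,.13,-.12,0,-1.32,-1.05],[.4799,.0311,.2759],0)]
o=get_obs(); S.append((o["joints"],o["ee_pos"],1))
for sg in([1,1],[1,-1],[-1,1],[-1,-1]):
    kin.SG[:]=sg
    # sample y offset: base yaw free small offset d
    f=lambda p:np.concatenate([np.r_[np.hypot(*fk(q,p)[0][:2])-np.hypot(*x[:2]),(fk(q,p)[0]-x)[2], ((fk(q,p)[0]-x)[:2]*k)] for q,x,k in S])
    r=least_squares(f,[0,.3,.4,.03,.4,.2]); print(sg,r.cost,r.x.round(3),np.abs(r.fun).max().round(4))
    Rm=fk(o["joints"],r.x)[1]; print((Rm.T@np.array(o["tool_rot"])).round(2).tolist())
print([ (np.degrees(np.arctan2(x[1],x[0])-q[0])).round(1) for q,x,k in S], np.round(o["joints"],4))
E
```

```text
[1, 1] 0.013799920215405274 [ 0.636 -0.609  0.314  0.294 -0.249 -0.215] 0.0967
[[-0.5, 0.16, 0.85], [-0.68, 0.53, -0.5], [-0.53, -0.83, -0.16]]
[1, -1] 0.013799920215406129 [ 0.636 -0.609  0.314  0.294 -0.249 -0.215] 0.0967
[[-0.5, 0.16, 0.85], [0.44, -0.8, 0.41], [0.74, 0.58, 0.33]]
[-1, 1] 0.00015972794341353119 [ 0.062  0.479  0.566 -0.142  0.382  0.53 ] 0.0116
[[0.0, 0.0, 1.0], [0.93, 0.36, -0.0], [-0.36, 0.93, -0.0]]
[-1, -1] 0.00015972794341353094 [ 0.062  0.479  0.566 -0.142  0.382  0.53 ] 0.0116
[[0.0, 0.0, 1.0], [-1.0, 0.0, 0.0], [-0.0, -1.0, 0.0]]
[np.float64(-16.3), np.float64(-16.1), np.float64(-12.7), np.float64(-18.6), np.float64(-21.4)] [ 0.4954 -0.3838 -1.0884  1.0979 -0.3144 -1.3851]
```

```bash
sed -i 's/a,h,L1,b,L2,T=p\[:6\]/a,h,L1,b,L2,T,d1,d2=p/; s/R.apply(\[L2,0,b\])/R.apply([L2,d1,b])/; s/SG=\[1,1\]/SG=[-1,-1]/; s/R.apply(\[T,0,0\]),R/R.apply([T,0,0]),R/' kin.py
sed -i "s/    R=R\*Ro.from_euler('x',SG\[0\]\*q\[3\])/    R=R*Ro.from_euler('x',SG[0]*q[3]); w=w+R.apply([0,d2,0]); R=R/" kin.py
python3 - <<'E'
import kin; from kin import *
S=[([-1.046,.2555,.1075,0,-1.424,-.285],[.131,-.534,.3035],0),([-.19,.29,-.01,0,-1.27,-2.11],[.4924,-.2508,.2391],0),([.08,.63,.24,0,-1.18,-2.38],[.6876,-.0982,.1304],0),([.39,.13,-.12,0,-1.32,-1.05],[.4799,.0311,.2759],0)]
o=get_obs(); S.append((o["joints"],o["ee_pos"],1))
for free in (0,1):
  for reg in (1e-3,):
    f=lambda p:np.concatenate([(fk(q,np.r_[p[:7],p[7]*free])[0]-x) for q,x,k in S]+[reg*(p-[0,.3,.4,.03,.4,.2,-.15,0])])
    r=least_squares(f,[0,.3,.4,.03,.4,.2,-.15,0]); print(free,r.cost,r.x.round(3),np.abs(r.fun[:15]).max().round(4))
E
```

```text
0 0.003274364050075842 [ 0.312 -0.056  0.452  0.086  0.076  0.184 -0.143  0.   ] 0.0448
1 3.0533805861173873e-06 [ 0.009  0.143  0.517  0.002  0.391  0.285 -0.003 -0.15 ] 0.0011
```

```bash
cat >> kin.py <<'E'
PK=np.array([0.009,0.143,0.517,0.002,0.391,0.285,-0.003,-0.15])
M=np.array([[0,0,1],[-1,0,0],[0,-1,0.]])
rng=np.random.default_rng(0)
def ik(p,R,q0=None,n=12):
    best=None
    for i in range(n):
        s=np.clip(q0 if (q0 is not None and i==0) else rng.uniform(LO,HI),LO+.01,HI-.01)
        def f(q):
            x,Rm=fk(q,PK); return np.r_[(x-p)*3,Ro.from_matrix((Rm@M).T@R).as_rotvec()]
        r=least_squares(f,s,bounds=(LO,HI),max_nfev=60)
        if best is None or r.cost<best[0]-1e-9: best=(r.cost,r.x)
        if best[0]<1e-8: break
    return best
E
cat > t.py <<'E'
from kin import *
o=get_obs(); q0=np.array(o["joints"])
for flip in (0,180):
  for pitch in (70,60,50,40):
    row=[]
    for az in (-90,-60,-30,0,30,60):
        R=down(-85+az,pitch)
        if flip: R=R@np.diag([-1,-1,1.])
        g=np.array([.46,.061,.053])+np.array([-.0872,.996,0])*(-.045*np.sign(az)*(abs(az)>20)*-1*-1)
        p=g-R[:,2]*.054
        c=ik(p,R,q0,6); row.append("%.0e q%s"%(c[0],c[1].round(1).tolist()) if c[0]<1e-3 else "%.0e"%c[0])
    print(flip,pitch,row)
E
time python3 t.py
```

```text
0 70 ['5e-20 q[1.0, 0.8, -0.4, 0.6, -1.5, -2.9]', '1e-03', '3e-02', '1e-02', '1e-02', '1e-31 q[-0.6, 0.6, -0.3, -1.3, -1.4, 2.5]']
0 60 ['5e-16 q[1.0, 0.7, -0.5, 0.6, -1.4, -2.9]', '2e-17 q[1.0, 0.5, -0.9, 1.1, -1.1, -3.0]', '2e-02', '7e-04 q[-0.5, 0.3, -1.1, -2.4, -0.9, 3.0]', '8e-25 q[-0.6, 0.3, -0.7, -1.6, -0.9, 2.5]', '3e-26 q[-0.5, 0.5, -0.3, -1.2, -1.2, 2.3]']
0 50 ['7e-22 q[0.9, 0.6, -0.5, 0.6, -1.3, -2.8]', '1e-16 q[1.0, 0.4, -0.9, 1.0, -1.0, -2.9]', '1e-02', '2e-27 q[-0.3, 0.1, -0.9, -2.3, -0.4, 2.5]', '4e-26 q[-0.4, 0.2, -0.6, -1.3, -0.7, 2.0]', '1e-21 q[-0.4, 0.4, -0.3, -1.0, -1.1, 2.1]']
0 40 ['2e-16 q[0.9, 0.5, -0.5, 0.5, -1.2, -2.7]', '4e-30 q[0.9, 0.3, -0.9, 0.9, -0.9, -2.7]', '4e-03', '5e-03', '3e-26 q[-0.1, 0.1, -0.6, -1.0, -0.5, 1.5]', '6e-32 q[-0.2, 0.3, -0.4, -0.9, -1.0, 1.9]']
180 70 ['9e-25 q[1.0, 0.8, -0.4, 0.6, -1.5, 0.2]', '2e-26 q[1.1, 0.6, -0.9, 1.1, -1.2, 0.0]', '3e-02', '1e-02', '7e-19 q[-0.7, 0.5, -0.7, -1.7, -1.2, -0.4]', '9e-23 q[-0.6, 0.6, -0.3, -1.3, -1.4, -0.6]']
180 60 ['9e-24 q[1.0, 0.7, -0.5, 0.6, -1.4, 0.3]', '3e-25 q[1.0, 0.5, -0.9, 1.1, -1.1, 0.1]', '2e-02', '7e-04 q[-0.5, 0.3, -1.1, -2.4, -0.9, -0.1]', '3e-19 q[-0.6, 0.3, -0.7, -1.6, -0.9, -0.7]', '3e-27 q[-0.5, 0.5, -0.3, -1.2, -1.2, -0.8]']
180 50 ['5e-22 q[0.9, 0.6, -0.5, 0.6, -1.3, 0.3]', '7e-19 q[1.0, 0.4, -0.9, 1.0, -1.0, 0.3]', '1e-02', '1e-18 q[-0.3, 0.1, -0.9, -2.3, -0.4, -0.6]', '2e-27 q[-0.4, 0.2, -0.6, -1.3, -0.7, -1.1]', '6e-18 q[-0.4, 0.4, -0.3, -1.0, -1.1, -1.0]']
180 40 ['3e-20 q[0.9, 0.5, -0.5, 0.5, -1.2, 0.4]', '8e-24 q[0.9, 0.3, -0.9, 0.9, -0.9, 0.5]', '4e-03', '5e-03', '2e-23 q[-0.1, 0.1, -0.6, -1.0, -0.5, -1.7]', '8e-19 q[-0.2, 0.3, -0.4, -0.9, -1.0, -1.3]']
real	0m6.190s
user	0m5.893s
sys	0m0.111s
```

```bash
cat >> kin.py <<'E'
def B(psi,e):
    c,s=np.cos(np.radians(psi)),np.sin(np.radians(psi)); e=np.radians(e)
    y=np.array([-s,c,0]); z=np.r_[-np.cos(e)*np.array([c,s]),np.sin(e)]; return np.c_[np.cross(y,z),y,z]
def Rg(al,sg):
    a=np.radians(al); z=np.array([0,np.sin(a),-np.cos(a)]); y=np.array([sg,0,0.]); return np.c_[np.cross(y,z),y,z]
LOW=np.array([.578,.0735,0])+np.r_[-.0041*np.array([.996,.087]),0]   # felt-face lower edge middle on the table
def tool(low,psi,e,al,sg,s,d,back=0,up=0):
    "low: board origin; returns TCP pose gripping the board"
    Bm=B(psi,e); R=Bm@Rg(al,sg); g=np.array(low)+Bm@np.array([up,s,.130-d]); return g-R[:,2]*(.054+back),R
TOE=np.array([.6167,.0752,0]); RX=np.array([.960,.279,0])
E
cat > t.py <<'E'
from kin import *
q0=np.array(get_obs()["joints"])
org=LOW+B(5,20)@[.006,0,0]
fin=TOE-RX*.013+np.array([0,0,.006])
for sg in(1,-1):
  for al,s in((0,0),(20,-.01),(30,-.02),(45,-.025),(60,-.03),(-30,.02),(-45,.025),(-60,.03),(90,-.05),(-90,.05)):
    for de in(0,15,30):
      if abs(al)==90: d=.012
      else: d=.010
      out=[];q=None;ok=True
      for nm,args in(("grip",(org,5,20+de,al,sg,s,d)),("back",(org,5,20+de,al,sg,s,d,.05)),("fin",(fin,16,105,al,sg,s,d)),("finlift",(fin+[0,0,.05],16,90,al,sg,s,d))):
        p,R=tool(*args); c=ik(p,R,q,10); q=c[1]
        if c[0]>1e-6: ok=False; out.append(nm+" %.0e"%c[0]); 
        else: out.append(nm+str(q.round(1).tolist()))
        if nm=="grip":
            zmin=min((p+R@[a,b,c2])[2] for a in(-.042,.042) for b in(-.042,.042) for c2 in(0,-.1))
            if c[0]>1e-4: break
      print("OK" if ok else "--",sg,al,de,"zmin%.3f"%zmin,out if ok else out[-1][:60])
E
python3 t.py
```

```text
-- 1 0 0 zmin0.026 grip 1e-02
-- 1 0 15 zmin0.071 finlift[0.4, 0.4, 0.1, 0.0, -1.3, 3.0]
-- 1 0 30 zmin0.112 grip 1e-02
-- 1 20 0 zmin0.020 finlift[0.1, 0.5, 0.3, -0.3, -1.5, -3.0]
-- 1 20 15 zmin0.061 finlift[0.1, 0.5, 0.3, -0.3, -1.5, -3.0]
-- 1 20 30 zmin0.098 finlift[0.1, 0.5, 0.3, -0.3, -1.5, -3.0]
OK 1 30 0 zmin0.016 ['grip[-0.7, 0.6, -0.7, -1.7, -1.2, -0.4]', 'back[-0.8, 0.6, -0.7, -1.6, -1.3, -0.4]', 'fin[0.1, 0.8, 0.7, -0.5, -1.8, -3.0]', 'finlift[0.0, 0.5, 0.4, -0.5, -1.6, -2.9]']
OK 1 30 15 zmin0.055 ['grip[-0.5, 0.3, -0.6, -1.5, -0.9, -1.2]', 'back[-0.6, 0.2, -0.6, -1.4, -1.0, -1.2]', 'fin[0.1, 0.8, 0.7, -0.5, -1.8, -3.0]', 'finlift[0.0, 0.5, 0.4, -0.5, -1.6, -2.9]']
OK 1 30 30 zmin0.090 ['grip[-0.2, 0.2, -0.4, -1.1, -0.8, -1.9]', 'back[-0.3, 0.1, -0.4, -1.0, -0.9, -2.0]', 'fin[0.1, 0.8, 0.7, -0.5, -1.8, -3.0]', 'finlift[0.0, 0.5, 0.4, -0.5, -1.6, -2.9]']
OK 1 45 0 zmin0.010 ['grip[-0.7, 0.7, -0.5, -1.5, -1.3, -0.6]', 'back[-0.8, 0.6, -0.5, -1.4, -1.4, -0.7]', 'fin[-0.1, 0.8, 0.7, -0.7, -1.9, -3.0]', 'finlift[-0.1, 0.6, 0.5, -0.7, -1.7, -2.8]']
OK 1 45 15 zmin0.045 ['grip
[... 7326 characters left out ...]
.5]', 'back[-0.5, 0.9, 0.3, -1.2, -2.0, 1.5]', 'fin[-0.3, 1.1, 0.8, -1.4, -2.1, 0.1]', 'finlift[-0.4, 1.0, 0.7, -1.4, -2.2, 0.4]']
OK -1 -90 0 zmin-0.008 ['grip[1.0, 1.0, -0.4, 0.7, -1.7, -2.7]', 'back[1.1, 1.1, -0.3, 0.6, -1.8, -2.6]', 'fin[0.8, 1.0, -0.3, 1.1, -1.8, -1.0]', 'finlift[0.9, 0.8, -0.3, 1.0, -1.8, -1.2]']
OK -1 -90 15 zmin0.015 ['grip[1.0, 1.0, -0.4, 0.7, -1.8, -2.4]', 'back[1.0, 1.0, -0.2, 0.6, -1.8, -2.3]', 'fin[0.8, 1.0, -0.3, 1.1, -1.8, -1.0]', 'finlift[0.9, 0.8, -0.3, 1.0, -1.8, -1.2]']
OK -1 -90 30 zmin0.037 ['grip[0.9, 1.0, -0.3, 0.7, -1.8, -2.1]', 'back[1.0, 1.0, -0.2, 0.7, -1.9, -2.0]', 'fin[0.8, 1.0, -0.3, 1.1, -1.8, -1.0]', 'finlift[0.9, 0.8, -0.3, 1.0, -1.8, -1.2]']
```

```bash
cat > plan.py <<'E'
from kin import *
from scipy.spatial.transform import Slerp
S0,D0,AL,SGN=-.02,.005,30,-1
org=LOW+B(5,20)@[.006,0,0]
pA,_=tool(org,5,20,AL,SGN,S0,D0,up=.0); R35=B(5,35)@Rg(AL,SGN)
gA=org+B(5,20)@[.008,S0,.130-D0]; pA=gA-R35[:,2]*.054
pBk=pA-R35[:,2]*.06
def follow(q,wps,n=10):
    p,Rm=fk(q,PK); R=Rm@M
    for nm,p1,R1 in wps:
        sl=Slerp([0,1],Ro.from_matrix([R,R1])); mx=0;bad=0
        for t in np.linspace(0,1,n+1)[1:]:
            c=ik(p+(p1-p)*t,sl(t).as_matrix(),q,1); mx=max(mx,np.abs(c[1]-q).max()); q=c[1]; bad=max(bad,c[0])
        print(nm,q.round(2).tolist(),"maxstep %.2f bad %.0e"%(mx,bad)); p,R=p1,R1
    return q
E
cat > t.py <<'E'
from plan import *
z=R35[:,2]; ax=np.cross(z,[0,0,-1.]); ang=np.arctan2(np.linalg.norm(ax),-z[2]); Rd=Ro.from_rotvec(ax/np.linalg.norm(ax)*ang).as_matrix()@R35
print("down yaw x",np.degrees(np.arctan2(Rd[1,0],Rd[0,0])),"pA",pA.round(3),"pBk",pBk.round(3),"z",z.round(2))
q0=np.array(get_obs()["joints"])
fin=TOE-RX*.013
pl,Rl=tool(org+[0,0,.12],5,35,AL,SGN,S0,D0)
pu,Ru=tool(fin+[-.06,0,.10],16.2,90,AL,SGN,S0,D0)
pf,Rf=tool(fin,16.2,97,AL,SGN,S0,D0)
pC,RC=tool(org,5,35,AL,SGN,S0,D0)
Pd=np.array([.42,-.02,.32])
follow(q0,[("down",Pd,Rd),("hi",pBk+[0,0,.12],R35),("back",pBk,R35),("A",pA,R35),("C",pC,R35),("lift",pl,Rl),("up",pu,Ru),("fin",pf,Rf)])
print(pBk+[0,0,.12]); go(Pd,Rd)
t=get_image("top");P=pts(t);hsv=cv2.cvtColor(t["pixels"],cv2.COLOR_RGB2HSV)
for nm,lo,hi in(("green",45,80),("pink",150,177)):
    m=big((hsv[...,0]>lo)&(hsv[...,0]<hi)&(hsv[...,1]>80)); q=P[m]; print(nm,np.nanpercentile(q,[2,98],axis=0).round(3).tolist())
E
python3 t.py
```

```text
down yaw x -69.11860496012953 pA [0.428 0.013 0.083] pBk [ 0.388 -0.02   0.113] z [ 0.66  0.56 -0.5 ]
down [0.32, -0.01, -0.15, 0.0, -1.42, 0.04] maxstep 0.35 bad 3e-17
hi [-0.51, -0.1, -0.51, -1.18, -1.07, 1.45] maxstep 0.24 bad 2e-22
back [-0.62, 0.23, -0.64, -1.39, -1.03, 1.99] maxstep 0.06 bad 2e-22
A [-0.52, 0.34, -0.63, -1.53, -0.95, 2.1] maxstep 0.01 bad 8e-28
C [-0.47, 0.28, -0.59, -1.49, -0.93, 1.97] maxstep 0.01 bad 2e-30
lift [-0.34, -0.03, -0.48, -1.24, -0.92, 1.42] maxstep 0.06 bad 3e-22
up [0.04, 0.4, 0.32, -0.51, -1.62, 0.25] maxstep 0.21 bad 1e-28
fin [0.06, 0.66, 0.48, -0.48, -1.63, 0.22] maxstep 0.03 bad 7e-21
[ 0.38781826 -0.02043231  0.23253564]
travel [0.094, -0.055, -0.046] ang [-0.241, -0.033, -0.085] | t 6.12 pos [0.4081 0.0499 0.2667] F [ 0.3 -0.2 -0.3] w 0.601 q [ 0.5  -0.38 -1.09  1.1  -0.31 -1.39]
green [[0.275, -0.203, 0.009], [0.416, -0.054, 0.055]]
pink [[0.263, 0.105, 0.001], [0.378, 0.217, 0.042]]
```

Request:
{"op": "send_rows", "data": {
  "travel": [
    [0.094,-0.055,-0.046],
    [0.094,-0.055,-0.046],
    [0.094,-0.055,-0.046],
    [0.094,-0.055,-0.046],
    [0.094,-0.055,-0.046],
    [0.094,-0.055,-0.046],
    [0.094,-0.055,-0.046],
    [0.094,-0.055,-0.046],
    [0.094,-0.055,-0.046],
    [0.094,-0.055,-0.046],
    [0.094,-0.055,-0.046],
    [0.094,-0.055,-0.046]
  ],
  "angular": [
    [-0.241,-0.033,-0.085],
    [-0.241,-0.033,-0.085],
    [-0.241,-0.033,-0.085],
    [-0.241,-0.033,-0.085],
    [-0.241,-0.033,-0.085],
    [-0.241,-0.033,-0.085],
    [-0.241,-0.033,-0.085],
    [-0.241,-0.033,-0.085],
    [-0.241,-0.033,-0.085],
    [-0.241,-0.033,-0.085],
    [-0.241,-0.033,-0.085],
    [-0.241,-0.033,-0.085]
  ],
  "hand": [0.08,0.08,0.08,0.08,0.08,0.08,0.08,0.08,0.08,0.08,0.08,0.08]
}}

```text
time_s: 7.17
ee_pos: [0.4204, -0.0196, 0.3199]
tool_rot: [[0.354, -0.935, 0.001], [-0.935, -0.354, -0.001], [0.001, -0.001, -1.0]]
force: [-0.3, 0.7, 0.5]
width: 0.542
finger_force: 0.0
```

```bash
python3 -c "
from plan import *
go(pBk+[0,0,.12],R35)"
```

```text
travel [-0.014, 0.041, 0.116] ang [0.315, -0.111, -0.0] | t 7.17 pos [ 0.4204 -0.0196  0.3199] F [-0.3  0.7  0.5] w 0.542 q [ 0.33 -0.01 -0.16  0.   -1.42  0.03]
```

Request:
{"op": "send_rows", "data": {
  "travel": [
    [-0.014,0.041,0.116],
    [-0.014,0.041,0.116],
    [-0.014,0.041,0.116],
    [-0.014,0.041,0.116],
    [-0.014,0.041,0.116],
    [-0.014,0.041,0.116],
    [-0.014,0.041,0.116],
    [-0.014,0.041,0.116],
    [-0.014,0.041,0.116],
    [-0.014,0.041,0.116],
    [-0.014,0.041,0.116],
    [-0.014,0.041,0.116]
  ],
  "angular": [
    [0.315,-0.111,0],
    [0.315,-0.111,0],
    [0.315,-0.111,0],
    [0.315,-0.111,0],
    [0.315,-0.111,0],
    [0.315,-0.111,0],
    [0.315,-0.111,0],
    [0.315,-0.111,0],
    [0.315,-0.111,0],
    [0.315,-0.111,0],
    [0.315,-0.111,0],
    [0.315,-0.111,0]
  ],
  "hand": [0.08,0.08,0.08,0.08,0.08,0.08,0.08,0.08,0.08,0.08,0.08,0.08]
}}

```text
time_s: 8.17
ee_pos: [0.3868, -0.0225, 0.233]
tool_rot: [[0.478, -0.575, 0.664], [-0.83, -0.047, 0.556], [-0.288, -0.817, -0.5]]
force: [-0.0, -0.0, -0.3]
width: 0.543
finger_force: 0.0
```

```bash
python3 -c "
from plan import *
go(pBk,R35)
print((R35.T@(pA-pBk)/.75).round(3),(R35.T@[0,0,.01]/.75).round(4))"
```

```text
travel [0.045, 0.13, 0.083] ang [0.001, -0.001, -0.001] | t 8.17 pos [ 0.3868 -0.0225  0.233 ] F [-0.  -0.  -0.3] w 0.543 q [-0.53 -0.1  -0.5  -1.17 -1.09  1.44]
[ 0.   -0.    0.08] [-0.0038 -0.0109 -0.0066]
```

Request:
{"op": "send_rows", "data": {
  "travel": [
    [0.045,0.13,0.083],
    [0.045,0.13,0.083],
    [0.045,0.13,0.083],
    [0.045,0.13,0.083],
    [0.045,0.13,0.083],
    [0.045,0.13,0.083],
    [0.045,0.13,0.103],
    [0.045,0.13,0.123],
    [0.045,0.13,0.143],
    [0.045,0.13,0.163],
    [0.045,0.13,0.163],
    [0.045,0.13,0.163]
  ],
  "angular": [
    [0,0,0],
    [0,0,0],
    [0,0,0],
    [0,0,0],
    [0,0,0],
    [0,0,0],
    [0,0,0],
    [0,0,0],
    [0,0,0],
    [0,0,0],
    [0,0,0],
    [0,0,0]
  ],
  "hand": [0.08,0.08,0.08,0.08,0.08,0.08,0.08,0.08,0.08,0.08,0.08,0.08]
}}

```text
time_s: 9.17
ee_pos: [0.4303, 0.0143, 0.087]
tool_rot: [[0.487, -0.566, 0.666], [-0.827, -0.054, 0.559], [-0.28, -0.823, -0.494]]
force: [-0.2, -0.1, -0.2]
width: 0.538
finger_force: 0.0
```

```bash
python3 -c "
from plan import *
go(pA,R35)
s=get_image('scene');t=get_image('top')
a=np.hstack([s['pixels'][130:250,190:320],t['pixels'][130:250,215:345]])[...,::-1]
cv2.imwrite('pics/a.png',cv2.resize(a,None,fx=3,fy=3,interpolation=3))"
```

```text
travel [0.001, 0.007, -0.0] ang [-0.001, -0.0, 0.002] | t 9.17 pos [0.4303 0.0143 0.087 ] F [-0.2 -0.1 -0.2] w 0.538 q [-0.52  0.32 -0.61 -1.5  -0.96  2.05]
```

View pics/a.png

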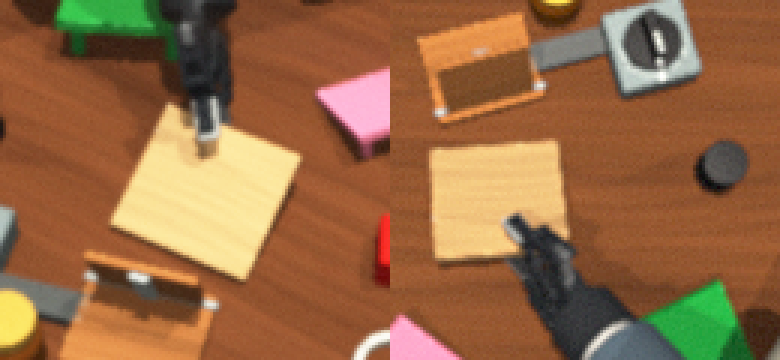

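Request:
{"op": "send_rows", "data": {
  "travel": [
    [-0.001,-0.008,0],
    [-0.001,-0.016,-0.001],
    [-0.002,-0.024,-0.001],
    [-0.003,-0.033,-0.002],
    [-0.003,-0.033,-0.002],
    [-0.003,-0.033,-0.002],
    [-0.003,-0.033,-0.002],
    [-0.003,-0.033,-0.002],
    [-0.003,-0.033,-0.002],
    [-0.003,-0.033,-0.002],
    [-0.003,-0.033,-0.002],
    [-0.003,-0.033,-0.002]
  ],
  "angular": [
    [0,0,0],
    [0,0,0],
    [0,0,0],
    [0,0,0],
    [0,0,0],
    [0,0,0],
    [0,0,0],
    [0,0,0],
    [0,0,0],
    [0,0,0],
    [0,0,0],
    [0,0,0]
  ],
  "hand": [0.08,0.08,0.08,0.08,0.08,-1,-1,-1,-1,-1,-1,-1]
}}

```text
time_s: 10.27
ee_pos: [0.4414, 0.0163, 0.1052]
tool_rot: [[0.483, -0.571, 0.664], [-0.827, -0.049, 0.559], [-0.287, -0.819, -0.497]]
force: [-5.0, -2.2, 3.6]
width: 0.121
finger_force: 60.4
```

```bash
python3 -c "
from plan import *
pl,Rl=tool(org+[0,0,.12],5,35,AL,SGN,S0,D0)
go(pl,Rl)
s=get_image('scene');t=get_image('top')
for im in(s,t):
    P=pts(im);hsv=cv2.cvtColor(im['pixels'],cv2.COLOR_RGB2HSV);H,S,V=cv2.split(hsv)
    w=(P[...,0]>.42)&(P[...,0]<.63)&(P[...,1]>-.05)&(P[...,1]<.18)&(H>12)&(H<26)&(S<175)&(V>120)&(P[...,2]>.006)
    w=cv2.erode(w.astype(np.uint8),np.ones((3,3)))>0
    q=P[w];co=np.linalg.lstsq(np.c_[q[:,:2],np.ones(len(q))],q[:,2],rcond=None)[0]
    print(len(q),'tilt',np.degrees(np.arctan(np.hypot(*co[:2]))).round(1),'dir',np.degrees(np.arctan2(co[1],co[0])).round(1),np.percentile(q,[1,99],axis=0).round(3).tolist())
"
```

```text
travel [-0.044, -0.129, -0.082] ang [-0.0, -0.0, -0.0] | t 10.27 pos [0.4414 0.0163 0.1052] F [-5.  -2.2  3.6] w 0.121 q [-0.48  0.27 -0.58 -1.47 -0.94  1.94]
1998 tilt 33.9 dir -175.5 [[0.481, 0.006, 0.013], [0.584, 0.139, 0.082]]
1121 tilt 33.8 dir -174.5 [[0.472, 0.006, 0.013], [0.581, 0.136, 0.083]]
```

Request:
{"op": "send_rows", "data": {
  "travel": [
    [-0.011,-0.032,-0.02],
    [-0.022,-0.065,-0.041],
    [-0.033,-0.097,-0.062],
    [-0.044,-0.129,-0.082],
    [-0.044,-0.129,-0.082],
    [-0.044,-0.129,-0.082],
    [-0.044,-0.129,-0.082]
  ],
  "angular": [
    [0,0,0],
    [0,0,0],
    [0,0,0],
    [0,0,0],
    [0,0,0],
    [0,0,0],
    [0,0,0]
  ],
  "hand": [-1,-1,-1,-1,-1,-1,-1]
}}

```text
time_s: 10.95
ee_pos: [0.4392, 0.0143, 0.2229]
tool_rot: [[0.482, -0.573, 0.662], [-0.827, -0.049, 0.559], [-0.288, -0.818, -0.498]]
force: [-0.3, 0.5, -4.9]
width: 0.127
finger_force: 59.4
```

```bash
python3 -c "
from plan import *
fin=TOE-RX*.013
pu,Ru=tool(fin-RX*.06+[0,0,.10],16.2,90,AL,SGN,S0,D0)
go(pu,Ru); print('tips z',pu,'low',fin-RX*.06)
s=get_image('scene');t=get_image('top')
for im in(s,t):
    P=pts(im);hsv=cv2.cvtColor(im['pixels'],cv2.COLOR_RGB2HSV);H,S,V=cv2.split(hsv)
    w=(P[...,0]>.40)&(P[...,0]<.63)&(P[...,1]>-.05)&(P[...,1]<.18)&(H>10)&(H<26)&(S<190)&(V>110)&(P[...,2]>.1)
    w=cv2.erode(w.astype(np.uint8),np.ones((3,3)))>0
    q=P[w];co=np.linalg.lstsq(np.c_[q[:,:2],np.ones(len(q))],q[:,2],rcond=None)[0]
    print(len(q),'tilt',np.degrees(np.arctan(np.hypot(*co[:2]))).round(1),'dir',np.degrees(np.arctan2(co[1],co[0])).round(1),np.percentile(q,[1,99],axis=0).round(3).tolist(),q.mean(0).round(4))
"
```

```text
travel [0.064, -0.145, 0.071] ang [-0.292, -0.03, 0.102] | t 10.95 pos [0.4392 0.0143 0.2229] F [-0.3  0.5 -4.9] w 0.127 q [-0.36 -0.03 -0.47 -1.23 -0.93  1.41]
tips z [0.55973258 0.0096992  0.27176537] low [0.54662  0.054833 0.      ]
2362 tilt 35.0 dir -175.2 [[0.479, 0.004, 0.13], [0.582, 0.138, 0.199]] [0.5313 0.0726 0.1636]
1424 tilt 34.4 dir -174.7 [[0.47, 0.003, 0.128], [0.578, 0.136, 0.199]] [0.5261 0.0722 0.1643]
```

Request:
{"op": "send_rows", "data": {
  "travel": [
    [0.006,-0.014,0.007],
    [0.012,-0.028,0.014],
    [0.019,-0.043,0.021],
    [0.025,-0.058,0.028],
    [0.032,-0.072,0.035],
    [0.038,-0.087,0.042],
    [0.045,-0.101,0.05],
    [0.051,-0.116,0.057],
    [0.058,-0.13,0.064],
    [0.064,-0.145,0.071],
    [0.064,-0.145,0.071],
    [0.064,-0.145,0.071]
  ],
  "angular": [
    [-0.029,-0.003,0.01],
    [-0.058,-0.006,0.02],
    [-0.088,-0.009,0.031],
    [-0.117,-0.012,0.041],
    [-0.146,-0.015,0.051],
    [-0.175,-0.018,0.061],
    [-0.204,-0.021,0.071],
    [-0.234,-0.024,0.082],
    [-0.263,-0.027,0.092],
    [-0.292,-0.03,0.102],
    [-0.292,-0.03,0.102],
    [-0.292,-0.03,0.102]
  ],
  "hand": [-1,-1,-1,-1,-1,-1,-1,-1,-1,-1,-1,-1]
}}

```text
time_s: 12.05
ee_pos: [0.5618, 0.01, 0.2695]
tool_rot: [[0.24, -0.96, -0.142], [-0.831, -0.279, 0.482], [-0.502, 0.003, -0.865]]
force: [-0.2, 0.1, -5.3]
width: 0.123
finger_force: 59.4
```

```bash
cat > see.py <<'E'
from plan import *
def board(zlo):
    "back face from scene view: lean, yaw and corner points in the rest frame (mm)"
    im=get_image('scene'); P=pts(im);H,S,V=cv2.split(cv2.cvtColor(im['pixels'],cv2.COLOR_RGB2HSV))
    L=P-TOE; L=np.stack([L[...,0]*.960+L[...,1]*.279,-L[...,0]*.279+L[...,1]*.960,L[...,2]],-1)*1000
    w=(L[...,0]>-140)&(L[...,0]<70)&(np.abs(L[...,1])<120)&(H>10)&(H<26)&(S<175)&(V>100)&(L[...,2]>zlo)
    w=big(cv2.erode(w.astype(np.uint8),np.ones((3,3))))
    q=L[w]; co,res,_,_=np.linalg.lstsq(np.c_[q[:,1:],np.ones(len(q))],q[:,0],rcond=None)
    print("n",len(q),"lean",np.degrees(np.arctan(co[1])).round(1),"yaw err",(-np.degrees(np.arctan(co[0]))).round(1),"x at z=0 y=0",co[2].round(1))
    # in-plane outline
    w2=cv2.dilate(w.astype(np.uint8),np.ones((3,3)))>0; q=L[w2]; q=q[np.abs(q[:,0]-q[:,1:]@co[:2]-co[2])<15]
    c,s=co[1],1; pl=np.c_[q[:,1],q[:,2]/np.cos(np.arctan(co[1]))].astype(np.float32)
    r=cv2.minAreaRect(pl); print("rect y,up",np.round(cv2.boxPoints(r),0).tolist(),"size",np.round(r[1],0),"ang",round(r[2],1),"y mean by height",[(int(h),np.round(np.percentile(pl[np.abs(pl[:,1]-h)<8][:,0],[3,97]),0).tolist()) for h in np.arange(pl[:,1].min()+15,pl[:,1].max()-5,25)])
    return im
E
python3 -c "
from see import *
fin=TOE-RX*.015
pf,Rf=tool(fin+[0,0,.020],16.2,97,AL,SGN,S0,D0); go(pf,Rf)
im=board(80); save(im,'up.png',(160,100,320,220),4)"
```

```text
travel [0.052, -0.103, 0.091] ang [-0.033, 0.001, 0.019] | t 12.05 pos [0.5618 0.01   0.2695] F [-0.2  0.1 -5.3] w 0.123 q [ 0.01  0.41  0.33 -0.51 -1.64  0.27]
n 690 lean -2.1 yaw err 1.6 x at z=0 y=0 -57.9
rect y,up [[-8.0, 227.0], [-7.0, 92.0], [71.0, 93.0], [69.0, 227.0]] size [ 77. 135.] ang 0.6 y mean by height [(107, [13.0, 69.0]), (132, [14.0, 69.0]), (157, [11.0, 69.0]), (182, [13.0, 68.0]), (207, [11.0, 68.0])]
```

View pics/up.png

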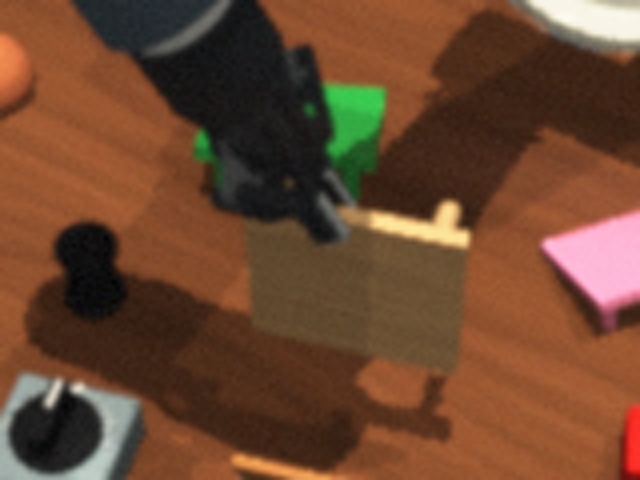

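```bash
python3 -c "
from see import *
fin=TOE-RX*.020
pf,Rf=tool(fin+[0,0,.025],16.2,99,AL,SGN,S0,D0); go(pf,Rf)"
```

```text
travel [0.05, -0.105, 0.088] ang [-0.043, 0.001, 0.025] | t 12.1 pos [0.5609 0.0097 0.2706] F [ 0.1 -0.2 -4.4] w 0.121 q [ 0.01  0.41  0.33 -0.51 -1.64  0.28]
```

Request:
{"op": "send_rows", "data": {
  "travel": [
    [0.006,-0.013,0.011],
    [0.012,-0.026,0.022],
    [0.019,-0.04,0.033],
    [0.025,-0.053,0.044],
    [0.031,-0.066,0.055],
    [0.037,-0.079,0.066],
    [0.044,-0.092,0.077],
    [0.05,-0.105,0.088],
    [0.05,-0.105,0.088],
    [0.05,-0.105,0.088],
    [0.05,-0.105,0.088]
  ],
  "angular": [
    [-0.01,0,0.005],
    [-0.02,0,0.01],
    [-0.03,0,0.02],
    [-0.043,0.001,0.025],
    [-0.043,0.001,0.025],
    [-0.043,0.001,0.025],
    [-0.043,0.001,0.025],
    [-0.043,0.001,0.025],
    [-0.043,0.001,0.025],
    [-0.043,0.001,0.025],
    [-0.043,0.001,0.025]
  ],
  "hand": [-1,-1,-1,-1,-1,-1,-1,-1,-1,-1,-1]
}}

```text
time_s: 13.02
ee_pos: [0.6363, 0.0317, 0.1981]
tool_rot: [[0.169, -0.949, -0.265], [-0.855, -0.275, 0.44], [-0.491, 0.153, -0.858]]
force: [-0.4, -0.7, -3.9]
width: 0.126
finger_force: 59.4
```

```bash
sed -i 's/S<175)&(V>100)/S<215)\&(V>55)/; s/(L\[...,0\]<70)/(L[...,0]<(0 if zlo<60 else 70)+40*0+ (L[...,2]>110)*60)/' see.py; python3 -c "
from see import *
fin=TOE-RX*.020
pf,Rf=tool(fin+[0,0,.005],16.2,99,AL,SGN,S0,D0); go(pf,Rf)
im=board(105); 
t=get_image('top');P=pts(t);L=P-TOE; L=np.stack([L[...,0]*.960+L[...,1]*.279,-L[...,0]*.279+L[...,1]*.960,L[...,2]],-1)*1000
H,S,V=cv2.split(cv2.cvtColor(t['pixels'],cv2.COLOR_RGB2HSV))
w=(np.abs(L[...,0])<60)&(np.abs(L[...,1])<100)&(L[...,2]>135)&(H>10)&(H<26)&(S<190)&(V>110)
q=L[w];print('top edge',len(q),np.percentile(q,[3,97],axis=0).round(0).tolist(),np.polyfit(q[:,1],q[:,0],1))
cv2.imwrite('pics/b.png',cv2.resize(np.hstack([im['pixels'][130:250,190:320],t['pixels'][110:230,215:345]])[...,::-1],None,fx=3,fy=3,interpolation=3))"
```

```text
travel [0.015, -0.005, 0.027] ang [-0.001, -0.001, 0.0] | t 13.02 pos [0.6363 0.0317 0.1981] F [-0.4 -0.7 -3.9] w 0.126 q [ 0.06  0.65  0.54 -0.48 -1.71  0.18]
n 1458 lean -55.9 yaw err 72.7 x at z=0 y=0 825.3
rect y,up [[-16.0, 1031.0], [8.0, 947.0], [51.0, 959.0], [27.0, 1043.0]] size [44. 87.] ang 16.0 y mean by height [(963, [10.0, 37.0]), (988, [4.0, 40.0]), (1013, [-4.0, 34.0])]
top edge 3576 [[-56.0, -89.0, 522.0], [57.0, 25.0, 582.0]] [-0.27349145 -8.33537679]
```

View pics/b.png

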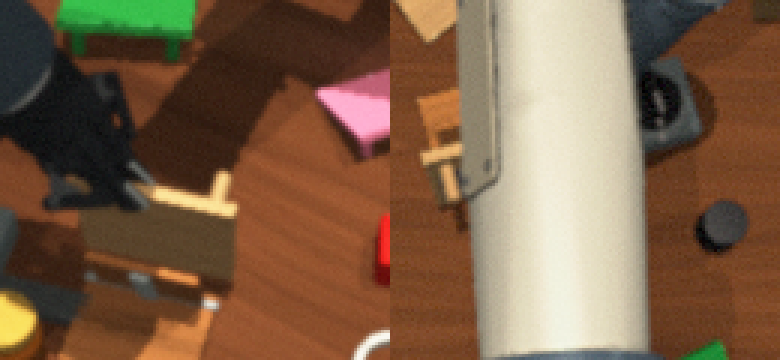

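The board is upright just in front of the rest, pegs to the front and roughly centred, with its right edge at (237,230). Top view is blocked by the arm. I'll measure from the scene depth before lowering.

```bash
cat > see2.py <<'E'
from plan import *
def L_(im):
    L=pts(im)-TOE; return np.stack([L[...,0]*.960+L[...,1]*.279,-L[...,0]*.279+L[...,1]*.960,L[...,2]],-1)*1000
def back(zlo=105,zhi=140,xlo=-45,xhi=60):
    im=get_image('scene'); L=L_(im); H,S,V=cv2.split(cv2.cvtColor(im['pixels'],cv2.COLOR_RGB2HSV))
    w=(L[...,0]>xlo)&(L[...,0]<xhi)&(np.abs(L[...,1])<90)&(L[...,2]>zlo)&(L[...,2]<zhi)&(H>8)&(H<28)&(S>70)&(V>55)
    q=L[w]; 
    for _ in range(4):
        co=np.linalg.lstsq(np.c_[q[:,1:],np.ones(len(q))],q[:,0],rcond=None)[0]; r=q[:,0]-q[:,1:]@co[:2]-co[2]; 
        k=np.abs(r)<max(3,1.5*np.std(r)); qq=q; q=q[k]
    print("n",len(q),"lean",np.degrees(np.arctan(co[1])).round(1),"yaw",(-np.degrees(np.arctan(co[0]))).round(1),"back x at z0",co[2].round(1),"x mean",q.mean(0).round(1),"pct",np.percentile(q,[1,99],axis=0).round(0).tolist(),"rms",np.std(r).round(1))
    return im
def topedge(zlo=125,zhi=165):
    im=get_image('scene'); L=L_(im); H,S,V=cv2.split(cv2.cvtColor(im['pixels'],cv2.COLOR_RGB2HSV))
    w=(np.abs(L[...,0])<80)&(np.abs(L[...,1])<90)&(L[...,2]>zlo)&(L[...,2]<zhi)&(H>10)&(H<28)&(V>180)
    q=L[w]
    if len(q): print("lit top",len(q),np.percentile(q,[2,50,98],axis=0).round(0).tolist())
E
python3 -c "
from see2 import *
back(30,140); back(60,140);topedge()"
```

```text
n 831 lean 8.3 yaw -0.0 back x at z0 -16.1 x mean [-4.1  5.9 82.1] pct [[-12.0, -68.0, 31.0], [5.0, 68.0, 138.0]] rms 0.8
n 597 lean 8.2 yaw -0.0 back x at z0 -15.9 x mean [-1.9  8.6 97.2] pct [[-8.0, -67.0, 61.0], [5.0, 68.0, 139.0]] rms 0.8
lit top 176 [[-41.0, 0.0, 134.0], [-1.0, 44.0, 152.0], [7.0, 67.0, 156.0]]
```

Request:
{"op": "send_rows", "data": {
  "travel": [
    [0.003,-0.003,0.006],
    [0.006,-0.006,0.011],
    [0.009,-0.009,0.017],
    [0.0126,-0.0113,0.022],
    [0.0126,-0.0113,0.022],
    [0.0126,-0.0113,0.022]
  ],
  "angular": [
    [0,0,0],
    [0,0,0],
    [0,0,0],
    [0,0,0],
    [0,0,0],
    [0,0,0]
  ],
  "hand": [-1,-1,-1,-1,-1,-1]
}}

```text
time_s: 13.77
ee_pos: [0.6415, 0.0334, 0.177]
tool_rot: [[0.168, -0.949, -0.267], [-0.855, -0.275, 0.44], [-0.491, 0.154, -0.857]]
force: [-0.2, -0.3, -4.0]
width: 0.123
finger_force: 59.4
```

```bash
python3 -c "
from see2 import *
back(30,140);topedge();go(TOE,R35)"
```

```text
n 723 lean 7.3 yaw 0.1 back x at z0 -6.6 x mean [ 4.  10.4 80.9] pct [[-3.0, -68.0, 33.0], [12.0, 68.0, 132.0]] rms 1.4
lit top 125 [[-1.0, -1.0, 127.0], [6.0, 33.0, 131.0], [12.0, 67.0, 134.0]]
travel [0.063, -0.02, 0.236] ang [0.336, 0.025, -0.124] | t 13.87 pos [0.6414 0.0334 0.1772] F [ 0.6 -0.9 -4.5] w 0.125 q [ 0.06  0.68  0.53 -0.48 -1.68  0.19]
```

Request:
{"op": "send_rows", "data": {
  "travel": [
    [0.0006,-0.0002,0.0011],
    [0.0013,-0.0004,0.0023],
    [0.002,-0.0006,0.0034],
    [0.0026,-0.0008,0.0046],
    [0.0026,-0.0008,0.0046],
    [0.0026,-0.0008,0.0046]
  ],
  "angular": [
    [0,0,0],
    [0,0,0],
    [0,0,0],
    [0,0,0],
    [0,0,0],
    [0,0,0]
  ],
  "hand": [-1,-1,-1,-1,-1,-1]
}}

```text
time_s: 14.37
ee_pos: [0.6419, 0.0331, 0.1763]
tool_rot: [[0.17, -0.95, -0.263], [-0.855, -0.275, 0.44], [-0.49, 0.15, -0.859]]
force: [-1.5, -1.2, 9.3]
width: 0.123
finger_force: 61.0
```

Request:
{"op": "send_rows", "data": {
  "travel": [
    [-0.001,0.0003,-0.0017],
    [-0.002,0.0006,-0.0034],
    [-0.002,0.0006,-0.0034],
    [-0.002,0.0006,-0.0034],
    [-0.002,0.0006,-0.0034],
    [-0.002,0.0006,-0.0034],
    [-0.002,0.0006,-0.0034]
  ],
  "angular": [
    [0,0,0],
    [0,0,0],
    [0,0,0],
    [0,0,0],
    [0,0,0],
    [0,0,0],
    [0,0,0]
  ],
  "hand": [-1,-1,-0.6,-0.45,-0.35,-0.35,-0.35]
}}

```text
time_s: 14.95
ee_pos: [0.6415, 0.0336, 0.1764]
tool_rot: [[0.168, -0.949, -0.266], [-0.855, -0.275, 0.44], [-0.491, 0.154, -0.858]]
force: [-0.2, -0.2, -0.3]
width: 0.326
finger_force: 0.1
```

```bash
python3 -c "
from see2 import *
back(30,140);topedge()
R0=np.array(get_obs()['tool_rot'])
pf,Rf=tool(TOE-RX*.012,16.2,108,AL,SGN,S0,D0-.014);go(pf,Rf)"
```

```text
n 603 lean 8.8 yaw -0.2 back x at z0 -4.1 x mean [ 9.6 14.1 84.9] pct [[-0.0, -68.0, 37.0], [19.0, 69.0, 132.0]] rms 2.5
lit top 131 [[8.0, -2.0, 126.0], [14.0, 32.0, 130.0], [20.0, 67.0, 133.0]]
travel [-0.003, -0.044, -0.006] ang [-0.044, -0.001, 0.025] | t 15.05 pos [0.6415 0.0336 0.1764] F [ 0.4  1.  -0.4] w 0.326 q [ 0.06  0.68  0.53 -0.48 -1.68  0.19]
```

Request:
{"op": "send_rows", "data": {
  "travel": [
    [0,0,-0.007],
    [0,0,-0.014],
    [0,0,-0.02],
    [-0.001,-0.008,-0.018],
    [-0.001,-0.016,-0.016],
    [-0.002,-0.024,-0.012],
    [-0.002,-0.031,-0.01],
    [-0.003,-0.038,-0.008],
    [-0.003,-0.044,-0.006],
    [-0.003,-0.044,-0.006],
    [-0.003,-0.044,-0.006]
  ],
  "angular": [
    [0,0,0],
    [0,0,0],
    [0,0,0],
    [-0.008,0,0.004],
    [-0.015,0,0.008],
    [-0.022,0,0.012],
    [-0.03,0,0.016],
    [-0.037,-0.001,0.021],
    [-0.044,-0.001,0.025],
    [-0.044,-0.001,0.025],
    [-0.044,-0.001,0.025]
  ],
  "hand": [-0.35,-0.35,-0.35,-0.35,-0.35,-0.35,-0.35,-0.35,-0.35,-0.35,-0.35]
}}

```text
time_s: 15.97
ee_pos: [0.674, 0.0424, 0.176]
tool_rot: [[0.094, -0.914, -0.395], [-0.875, -0.265, 0.405], [-0.475, 0.308, -0.824]]
force: [0.7, 0.5, -0.2]
width: 0.327
finger_force: 0.3
```

```bash
python3 -c "
from see2 import *
im=back(30,140,-45,80);topedge();go(TOE,R35)"
```

```text
n 387 lean 8.7 yaw 1.5 back x at z0 21.0 x mean [35.  20.5 96.1] pct [[21.0, -65.0, 32.0], [44.0, 69.0, 127.0]] rms 4.0
lit top 20 [[8.0, 13.0, 125.0], [35.0, 44.0, 126.0], [40.0, 66.0, 128.0]]
travel [0.066, -0.015, 0.242] ang [0.381, 0.021, -0.147] | t 16.07 pos [0.6737 0.0422 0.1768] F [ 0.9 -0.1 -0.7] w 0.324 q [ 0.08  0.82  0.78 -0.48 -1.91  0.05]
```

Request:
{"op": "send_rows", "data": {
  "travel": [
    [0,0,-0.01],
    [0,0,-0.02],
    [0,0,-0.035],
    [0,0,-0.06],
    [0,0,-0.1],
    [0,0,-0.14],
    [0,0.1,-0.2],
    [0,0.2,-0.2],
    [0,0.3,-0.2],
    [0,0.3,-0.2],
    [0,0.3,-0.2],
    [0,0.3,-0.2]
  ],
  "angular": [
    [0,0,0],
    [0,0,0],
    [0,0,0],
    [0,0,0],
    [0,0,0],
    [0,0,0],
    [0,0,0],
    [0,0,0],
    [0,0,0],
    [0,0,0],
    [0,0,0],
    [0,0,0]
  ],
  "hand": [-0.35,-0.35,-0.35,-0.35,-0.35,-0.35,-0.35,-0.35,-0.35,-0.35,-0.35,-0.35]
}}

```text
time_s: 17.07
ee_pos: [0.5237, -0.0798, 0.3733]
tool_rot: [[0.095, -0.916, -0.391], [-0.876, -0.264, 0.404], [-0.473, 0.304, -0.827]]
force: [0.7, -0.9, 1.2]
width: 0.328
finger_force: 0.0
```

```bash
cat > fin.py <<'E'
from see2 import *
t=get_image('top'); s=get_image('scene'); L=L_(t); H,S,V=cv2.split(cv2.cvtColor(t['pixels'],cv2.COLOR_RGB2HSV))
w=(L[...,0]>-60)&(L[...,0]<80)&(np.abs(L[...,1])<90)&(L[...,2]>15)&(L[...,2]<145)&(H>10)&(H<28)&(S<190)&(V>90)
q=L[w]; z=q[:,2]
f=q[(np.abs(q[:,1])<40)&(z<115)&(z>20)]
for _ in range(4):
    co=np.linalg.lstsq(np.c_[f[:,1:],np.ones(len(f))],f[:,0],rcond=None)[0]; r=f[:,0]-f[:,1:]@co[:2]-co[2]; f=f[np.abs(r)<max(2.5,2*r.std())]
print("front face n",len(f),"lean",np.degrees(np.arctan(co[1])).round(1),"yaw",(-np.degrees(np.arctan(co[0]))).round(1),"front x at z0",co[2].round(1),"pct",np.percentile(q,[1,50,99],axis=0).round(0).tolist())
tp=q[z>118]; print("top",len(tp),np.percentile(tp,[2,50,98],axis=0).round(0).tolist(),"slope",np.polyfit(tp[:,1],tp[:,0],1).round(3))
go(TOE,R35)
E
python3 - <<'E'
exec(open('fin.py').read())
cv2.imwrite('pics/e.png',cv2.resize(np.hstack([s['pixels'][160:280,150:280],t['pixels'][110:230,215:345]])[...,::-1],None,fx=3,fy=3,interpolation=3))
E
```

```text
front face n 210 lean 25.3 yaw -0.1 front x at z0 -22.3 pct [[-13.0, -69.0, 16.0], [25.0, 2.0, 108.0], [64.0, 69.0, 124.0]]
top 180 [[-6.0, -66.0, 118.0], [38.0, 2.0, 121.0], [45.0, 67.0, 125.0]] slope [-9.0000e-03  3.4247e+01]
travel [0.067, -0.318, 0.45] ang [0.379, 0.02, -0.146] | t 17.17 pos [ 0.5241 -0.0799  0.3746] F [ 0.5 -1.   2.3] w 0.33 q [-0.09  0.49  0.68 -0.46 -2.18  0.1 ]
```

View pics/e.png

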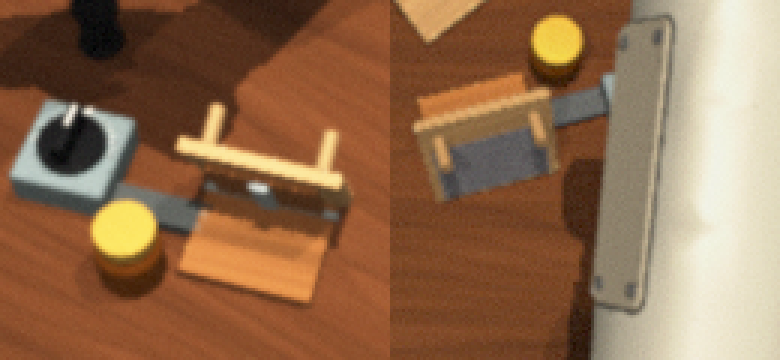

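The board leans on the backrest, square to it (yaw -0.1°), with its sides at ±69 mm and its lower edge about 2–3 mm from the toe. The pegs face the front and the pointer is at the tick. I'm handing in.

```bash
python3 -c "
from station import *
print(hand_in())"
```

```text
the job is handed in; nothing more can be done
None
```

I handed the job in at about 17 s: the knob pointer is at the zero mark, and the board leans back on the rest, centred and square, pegs to the front, its lower edge about 2–3 mm (by camera) from the toe; its lean measured about 25°.

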